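# Sort the tube parts into their trays

### The arm

A 6-joint arm with a two-finger parallel gripper is mounted at the origin on the work surface. World frame = base frame: x ahead of the robot, y to its left, z up, the work surface at z = 0. Lengths are in m, angles in rad, forces in N, time in s.
With the tool pointing down it reaches from about 0.325 to 0.85 m from the base axis. Payload 15.5 kg.
Tool frame: the origin (TCP) lies at the very end of the fingers, on their centre line; the grasp point (between the pads) lies 19 mm behind it (bot.hold_point_z is the distance from the TCP to the grasp point, in m); z points along the fingers, y is the line along which they close (so a half turn about z gives the same grasp; the last joint's range is limited). The gripper opens to 91 mm and grips with 3 to 60 N. Pads are 32 mm wide; open, the fingers measure 118 mm over their backs; the gripper's body (76 mm by 178 mm) begins 60 mm behind the grasp point.
Start: joints at [-1.369, 0.494, 1.345, -0, 1.302, -0.096], TCP at [0.183, -0.597, 0.214] pointing down, gripper open.
Joint ranges: [-2.91, 2.91], [-0.82, 2.16], [0.22, 2.67], [-1.22, 4.37], [0.12, 2.79], [-3.08, 3.08]. Speed limits (rad/s): [1.89, 1.89, 2.57, 3.01, 3.01, 3.01].

### API

Orientations are given as [roll, pitch, yaw] about the fixed x, y, z axes, in that order (R = Rz(yaw) Ry(pitch) Rx(roll)).
In Python, from cell import bot, optics gives the robot as it stands. The module is installed in compiled form; this text tells all that it offers.
- The arm moves only by the tool step_arm, never from a script. Its argument "steps" is one flat list of numbers, 7 for each row, row after row: the turn, a rotation vector about the tool's x, y, z in degrees, then the shift along the tool's x, y, z in mm, then the finger opening in mm, from 0 to 91.2. A call has exactly 8 rows; each row is the pose to reach, as a shift and turn from the pose commanded when the call began, along the tool's axes at that moment; what a row does not reach only later rows make up. A row lasts 1/12 s, in which the tool goes at most 41.7 mm and 7.16 degrees, less where a joint would pass 70% of its speed; a pose out of reach is approached as far as the arm can. A call with a gripper value outside its range is refused whole. The fingers move at their own pace and stop on an object; the grip force is fixed at half the most. Time passes only in rows, so rows that repeat a pose let the fingers close, or fill a call up. It gives the time, the measured TCP pose, the force, the opening and the grip force at its end, in the units of the state.
- bot.observe(): the state, without advancing time (a new reading comes with each control period).
- optics.grab_frame(name): name is "scene" or "top"; returns (picture, depth): 384x512x3 uint8, red, green, blue; 384x512 float32, m along the optical axis (not along the pixel's ray), 0 where there is no reading.
- optics.get_calibration(name): a dict with "fx", "fy", "cx", "cy" (pixels), "k1" (the pictures are not rectified: a ray, as slopes to the right and down, at radius r is drawn at 1 + k1 r^2 times it, then the intrinsics apply), "R" (3x3) and "t" (3): a world point X has camera coordinates R X + t. Camera axes: x right, y down, z forward; pixel columns grow to the right and rows downward; lengths in m; the calibration is good to about 2 mm. A picture is of the moment at which its call begins. get_calibration takes no time and is no camera call.
- bot.finish_job(): hands the job in; it is judged then, once.
The state is a dict: "clock": time; "joint_pos": joint angles; "dq": joint speeds; "joint_efforts": joint torques, N m; "tcp_pos": TCP position; "tcp_rot": TCP orientation; "force": force on the tool from outside, world axes, zero at the start; "moment": the same for the moment, N m; "grip_width": finger opening in m; "finger_force": force on a finger pad.
Only numpy, scipy, OpenCV 4.12 (cv2) and the standard library are available. Lean on these libraries where they do the work, as an engineer would, in place of code of your own. Each camera call takes 0.05 s, during which the arm holds its last target. There are 200 camera calls.

### The job

Sort the loose vacuum-tube parts on the welding bench into the blue trays: the long and the short black anode into the oblong tray, both white ceramic bases into the square tray, and the steel ring into the round dish. Set each part down without dropping it, flat on the tray floor and the same way up as it lies now, with nothing on top of another part or on a rim. Leave the copper electrode tip and the green tin standing where they are.

Things in the scene. Friction and masses are not known exactly. Their poses are not given: they have to be found in the camera images.
- long_anode: The long anode: black ribbed block lying flat, 66 mm long (its x axis; the last 5 mm at each end are small steel tabs 16 mm wide, 10 mm high), 26 mm wide (its y axis, plain flat sides up to 22 mm, crosswise ribs above), 26 mm tall. Loose, about 60 g. Origin at the centre of the underside, z up. Grip it across its width.
- short_anode: The short anode: black ribbed block lying flat, 44 mm long (its x axis; the last 5 mm at each end are small steel tabs 16 mm wide, 10 mm high), 26 mm wide (its y axis, plain flat sides up to 22 mm, crosswise ribs above), 26 mm tall. Loose, about 40 g. Origin at the centre of the underside, z up. Grip it across its width.
- base_a: White ceramic tube base standing on its flange, 36 mm tall: round flange 40 mm diameter, 8 mm thick with small steel pins 3 mm high on its top, and above it a plain round hub 24 mm diameter from 8 to 36 mm height, to grip it by. Loose, about 50 g. Origin at the centre of the underside, z up. The two bases are alike.
- base_b: White ceramic tube base standing on its flange, 36 mm tall: round flange 40 mm diameter, 8 mm thick with small steel pins 3 mm high on its top, and above it a plain round hub 24 mm diameter from 8 to 36 mm height, to grip it by. Loose, about 50 g. Origin at the centre of the underside, z up. The two bases are alike.
- steel_ring: Plain steel ring lying flat, 36 mm outer and 22 mm inner diameter, 10 mm high. Loose, about 30 g. Origin at the centre of the underside, z up.
- oblong_tray: Oblong blue open tray for the anodes, fixed to the bench: outside 188 mm (its x axis) by 78 mm (its y axis), walls 4 mm thick, rim 14 mm above the bench, floor 4 mm thick (inside 180 by 70 mm). Origin at the centre of the underside, on the bench, z up.
- square_tray: Square blue open tray for the ceramic bases, fixed to the bench: outside 124 by 124 mm (x and y along its sides), walls 4 mm thick, rim 14 mm above the bench, floor 4 mm thick (inside 116 by 116 mm). Origin at the centre of the underside, on the bench, z up.
- round_dish: Round blue open dish for the steel ring, fixed to the bench: outside diameter 120 mm, wall 4 mm thick, rim 14 mm above the bench, floor 4 mm thick (inside diameter 112 mm). Origin at the centre of the underside, on the bench, z up.
- copper_tip: Bystander: copper welding electrode tip standing among the parts, 24 mm diameter, 34 mm tall, tapering to 8 mm at the top. Loose; leave it where it stands. Origin at the centre of the underside.
- tin: Bystander: closed round green tin standing among the parts, 45 mm diameter, 22 mm tall. Loose; leave it where it stands. Origin at the centre of the underside.
Not all that is in view belongs to the job. Of the things shaped like the steel_ring, the steel one is meant. What is shaped like the base_a but brown or purple is not meant.

How it is judged:
By the outcome, as a careful person would: the job done as asked, in the order asked, and still so for the second after the job is handed in, with the robot touching nothing.
It also fails if it takes over 120 s, if anything falls off the work surface, if the arm or the gripper's body presses on something with over 40 N, if the wrist force passes 120 N, or if a joint passes its speed limit or range.

## Working session

There is one attempt and no reset: what is moved stays moved. The work goes in short steps, Python scripts to look and compute and a tool call to move; the robot and the scene stay as the last step left them, time stands still between calls to the robot, and variables do not carry over. Pictures are saved under pics/ and viewed, at most 14 in all, crops included, and the job is handed in when it is done.

Besides the shell and the picture viewer there is one more tool, called after "Emit:" as name(argument=value, ...), one argument or row to a line, values as JSON. step_arm: Moves the arm, as the interface text tells. Its arguments: {"type":"object","properties":{"steps":{"type":"array"}},"required":["steps"]}

```bash
mkdir -p pics; python3 - <<'E'
from cell import bot, optics
import cv2,numpy as np
for n in("top","scene"):
    p,d=optics.grab_frame(n); cv2.imwrite(f"pics/{n}0.png",cv2.resize(p[:,:,::-1],(800,600),interpolation=cv2.INTER_CUBIC)); np.savez(f"{n}0.npz",p=p,d=d)
    print(n,optics.get_calibration(n),(d>0).mean())
print(bot.observe(),bot.hold_point_z)
E
```

```text
top {'fx': 493.95001871803373, 'fy': 493.95001871803373, 'cx': 250.32171555970754, 'cy': 192.3006768677252, 'k1': 0.062161703391479445, 'R': array([[-2.87902734e-03, -9.99827948e-01,  1.83244460e-02],
       [-9.92133424e-01,  5.62554622e-04, -1.25183671e-01],
       [ 1.25151825e-01, -1.85407025e-02, -9.91964346e-01]]), 't': array([-0.00936571,  0.51856335,  1.02383432])} 0.9959259033203125
scene {'fx': 436.87998630064493, 'fy': 436.87998630064493, 'cx': 248.25931505197602, 'cy': 193.70550778222164, 'k1': -0.1549827309778728, 'R': array([[-0.58772717,  0.80894793,  0.0134169 ],
       [ 0.65523085,  0.48564375, -0.57863864],
       [-0.47460436, -0.33129049, -0.81547367]]), 't': array([ 0.31394623, -0.31382462,  1.53012147])} 0.9959259033203125
{'clock': 0.1, 'joint_pos': array([-1.36852968e+00,  4.94144610e-01,  1.34605170e+00, -3.45766202e-06,
        1.30251071e+00, -9.54853684e-02]), 'dq': array([ 0.00024156, -0.001522  , -0.00303846, -0.00093441, -0.0009852 ,
        0.00071017]), 'joint_efforts': array([ 1.45798622e-03, -8.80238128e+01, -3.82546699e+01,  7.10194395e-02,
        4.82282275e-02, -2.56049935e-05]), 'tcp_pos': array([ 0.18329984, -0.59716286,  0.21338916]), 'tcp_rot': array([-3.14048305e+00, -1.02925971e-04,  2.97752878e-01]), 'force': array([0.24914383, 1.13616695, 0.59300484]), 'moment': array([ 0.01104007, -0.0485494 ,  0.02285618]), 'finger_force': 0.0, 'grip_width': 0.09108104307647183} 0.0188
```

View pics/top0.png

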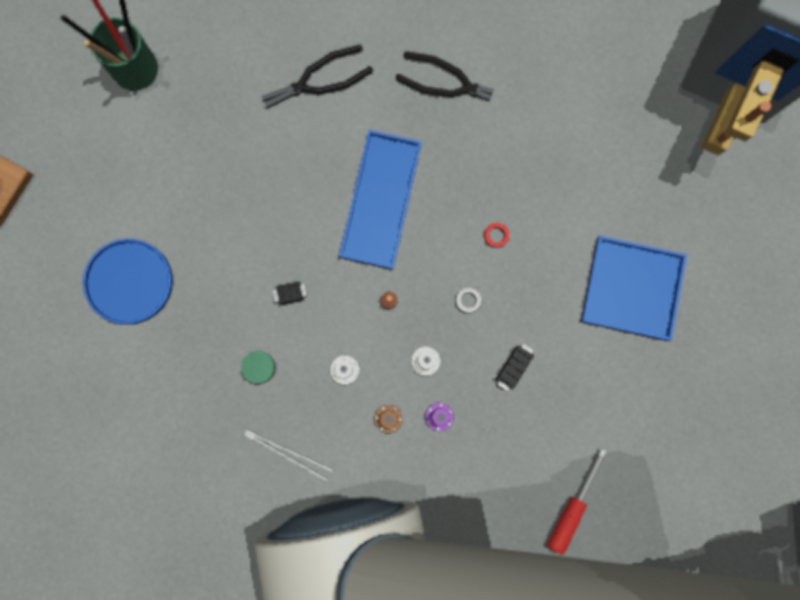

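View pics/scene0.png

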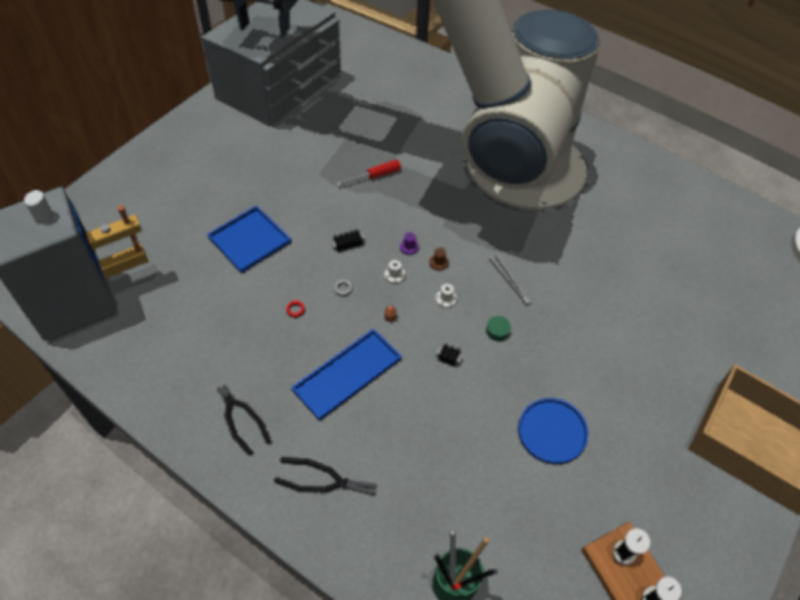

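Top view (800×600 px): oblong tray (380,200), square tray (634,288) and dish (128,281). Anodes are long (515,367) and short (290,293).
- **Ring-like:** (468,300) grey steel and (497,235) red. The grey one fits "steel".
- **Base-like:** (345,369) and (426,360) white, (389,418) brown, (440,417) purple. The two white ones are meant.

Next I'll measure everything and confirm with one enlarged crop.

```bash
cat > h.py <<'E'
import numpy as np, cv2
from cell import bot, optics
def rays(n,uv):
    c=optics.get_calibration(n); uv=np.asarray(uv,float).reshape(-1,2)
    d=(uv-[c['cx'],c['cy']])/[c['fx'],c['fy']]; s=d.copy()
    for _ in range(20): s=d/(1+c['k1']*(s**2).sum(1,keepdims=True))
    return c,np.c_[s,np.ones(len(s))]
def cam(c): return -c['R'].T@c['t']
def onplane(n,uv,z):
    c,s=rays(n,uv); w=s@c['R']; o=cam(c)
    return o+w*((z-o[2])/w[:,2])[:,None]
def proj(n,X):
    c=optics.get_calibration(n); q=c['R']@np.asarray(X,float)+c['t']; s=q[:2]/q[2]
    return s*(1+c['k1']*(s@s))*[c['fx'],c['fy']]+[c['cx'],c['cy']]
def cloud(n,d):
    c=optics.get_calibration(n); v,u=np.mgrid[:384,:512]
    c,s=rays(n,np.c_[u.ravel(),v.ravel()]); 
    return ((s*d.reshape(-1,1)-c['t'])@c['R']).reshape(384,512,3)
E
python3 - <<'E'
from h import *
d=np.load('top0.npz'); e=np.load('scene0.npz')
cv2.imwrite('pics/crop.png',cv2.resize(d['p'][140:285,145:350,::-1],(800,566),interpolation=cv2.INTER_CUBIC))
C=cloud('top',d['d']); S=cloud('scene',e['d'])
print('bench z',np.median(C[200:260,200:300,2]),C[205:215,290:296,2].std(),np.median(S[205:215,100:120,2]))
names=dict(long=(515,367,.026),short=(290,293,.026),ba=(345,369,.036),bb=(426,360,.036),ring=(468,300,.01),tip=(389,300,.034),tin=(258,367,.022),brown=(389,418,.036),purple=(440,417,.036),red=(497,235,.01))
for k,(u,v,h) in names.items():
    X0=onplane('top',(u*.64,v*.64),h)[0]
    for n,Q in(('top',C),('scene',S)):
        m=(np.hypot(Q[...,0]-X0[0],Q[...,1]-X0[1])<.045)&(Q[...,2]>.005)
        nl,L=cv2.connectedComponents(m.astype(np.uint8)); 
        ids=[(np.hypot(*(Q[L==i][:,:2].mean(0)-X0[:2])),i) for i in range(1,nl) if (L==i).sum()>15]
        if not ids: print(k,n,'none'); continue
        P=Q[L==min(ids)[1]]; zt=np.percentile(P[:,2],90)
        T=P[P[:,2]>zt-.006]; r=cv2.minAreaRect((T[:,:2]*1000).astype(np.float32)); ra=cv2.minAreaRect((P[:,:2]*1000).astype(np.float32))
        print(k,n,'zt%.1f'%(zt*1e3),'top mean',(T[:,:2].mean(0)*1e3).round(1),len(T),'rect',np.round(r[0],1),np.round(r[1],1),round(r[2],1),'| all',np.round(ra[0],1),np.round(ra[1],1),round(ra[2],1))
for n,p in(('top',d['p']),('scene',e['p'])):
    hsv=cv2.cvtColor(p,cv2.COLOR_RGB2HSV); m=cv2.inRange(hsv,(105,150,60),(125,255,255))
    for c in cv2.findContours(m,0,1)[0]:
        if cv2.contourArea(c)<800: continue
        w=(onplane(n,c.reshape(-1,2),.014)[:,:2]*1e3).astype(np.float32); r=cv2.minAreaRect(w)
        print('tray',n,np.round(r[0],1),np.round(r[1],1),round(r[2],1),np.round(cv2.minEnclosingCircle(w)[1],1))
E
```

```text
bench z 0.0002907900346217644 0.0019866643194809096 0.00044960612566932615
long top zt26.9 top mean [ 428.4 -179.8] 269 rect [ 428.7 -180.2] [26.3 55.6] 58.9 | all [ 428.7 -180.3] [26.6 66.3] 57.9
long scene zt26.3 top mean [ 430.3 -176.6] 122 rect [ 430.6 -177.6] [29.9 59. ] 56.9 | all [ 431.  -177.4] [51.7 59.9] 88.3
short top zt26.5 top mean [531.8 130.4] 164 rect [531.5 131.5] [25.6 35.4] 9.7 | all [531.6 130.5] [26.6 43.7] 11.6
short scene zt26.9 top mean [534.3 135. ] 88 rect [533.5 135.6] [26.9 35. ] 15.4 | all [534.1 134.9] [28.1 44.4] 10.8
ba top zt37.3 top mean [425.5  54.4] 97 rect [425.5  54. ] [21.3 21.1] 89.3 | all [425.5  54.1] [36.8 36.7] 89.9
ba scene zt37.2 top mean [427.7  59.2] 47 rect [426.8  58.6] [25.3 21. ] 2.7 | all [430.6  59.7] [33.3 37.1] 25.4
bb top zt37.6 top mean [437.5 -57.6] 97 rect [437.8 -58. ] [21.2 21.4] 0.3 | all [438.2 -57.5] [37. 39.] 0.4
bb scene zt37.5 top mean [439.2 -53.4] 45 rect [439.  -53.9] [24.  21.4] 66.0 | all [433.8 -61.9] [57.9 35.7] 57.9
ring top zt12.3 top mean [ 522.7 -118.2] 122 rect [ 523.2 -118.4] [33.4 33.1] 1.3 | all [ 523.
[... 911 characters left out ...]
 20.7] 89.4 | all [361.  -76.1] [38.8 36.1] 89.9
purple scene zt36.9 top mean [363.  -71.7] 43 rect [363.3 -72.1] [24.2 18.7] 36.0 | all [362.6 -70.6] [37.9 38.3] 58.7
red top zt12.6 top mean [ 614.8 -159.3] 123 rect [ 614.9 -159.4] [33.2 33.8] 88.0 | all [ 614.9 -159.4] [33.2 33.8] 88.0
red scene zt12.7 top mean [ 618.1 -156. ] 67 rect [ 617.7 -156.6] [37.1 32.5] 41.5 | all [ 616.9 -155.7] [35.4 35.4] 4.3
tray top [548.2 353. ] [113.3 116.5] 0.2 58.7
tray top [ 538.8 -348.1] [122.  120.8] 77.3 83.7
tray top [666.3   5.3] [ 73.1 184.8] 77.4 97.6
tray scene [554.9 359.1] [115.7 116.7] 35.7 59.6
tray scene [670.5   9. ] [ 79.4 186.6] 77.2 98.6
tray scene [ 543.7 -343.7] [127.  122.1] 76.9 83.8
```

View pics/crop.png

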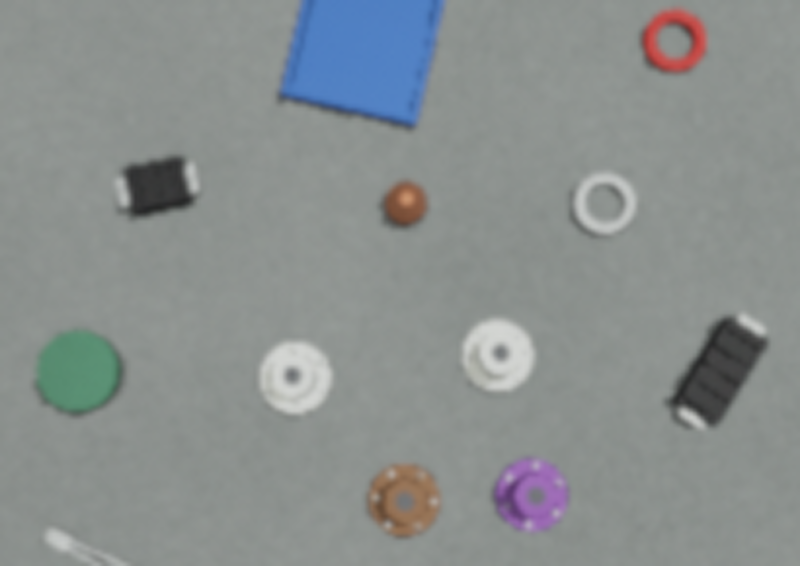

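The crop confirms the steel ring at (605,204), with the red one at (675,40). The white bases are at (295,377) and (500,355); the brown (404,500) and purple (532,495) ones are decoys. I'll average the two views for positions and compute the move plan.

```bash
cat > plan.py <<'E'
import numpy as np
W=[('longpick',429.5,-178.9,-32.3),('longplace',627.4,16.3,-12.7),('shortpick',533,132.7,102),('shortplace',712.3,-2.8,167.3),
('ba',426.5,56.7,167.3),('ba place',513.9,-339.8,167.3),('bb',438.4,-55.5,167.3),('bb place',568.5,-352.2,167.3),('ring',524,-116,167.3),('dish',551.5,356,167.3)]
p=np.array([183.3,-597.2]); y=17.06
for n,a,b,w in W:
    D=np.array([a,b])-p; c,s=np.cos(np.radians(y)),np.sin(np.radians(y))
    print(n,'turn z %.1f'%(y-w),'shift x %.1f y %.1f'%(c*D[0]+s*D[1],s*D[0]-c*D[1])); p=np.array([a,b]); y=w
E
python3 plan.py
```

```text
longpick turn z 49.4 shift x 358.1 y -327.7
longplace turn z -19.6 shift x 63.0 y -270.7
shortpick turn z -114.7 shift x -117.7 y -92.8
shortplace turn z -65.3 shift x -169.8 y 147.2
ba turn z 0.0 shift x 291.9 y -4.8
ba place turn z 0.0 shift x -172.4 y -367.6
bb turn z 0.0 shift x 136.2 y 260.7
bb place turn z 0.0 shift x -192.1 y -260.8
ring turn z 0.0 shift x 95.3 y 220.6
dish turn z 0.0 shift x 76.9 y 466.5
```

Emit:
step_arm(
  steps=[0, 0, 6, 25, -23, 0, 60, 0, 0, 12, 50, -46, 0, 60, 0, 0, 19, 75, -69, 0, 60, 0, 0, 25, 100, -92, 0, 60, 0, 0, 32, 125, -115, 0, 60, 0, 0, 38, 150, -137, 0, 60, 0, 0, 44, 175, -160, 0, 60, 0, 0, 49.4, 190, -174, 0, 60],
)

```text
clock: 0.77
tcp_pos: [0.3148, -0.3725, 0.2137]
tcp_rot: [-3.141, 0.001, -0.569]
force: [0.8, -1.3, -0.2]
grip_width: 0.0598
finger_force: 0.0
```

```bash
cat > to.py <<'E'
import sys,numpy as np
from cell import bot
from scipy.spatial.transform import Rotation as Ro
s=bot.observe(); R=Ro.from_euler('xyz',s['tcp_rot'])
x,y,z,w=map(float,sys.argv[1:5])
T=Ro.from_euler('xyz',[np.pi,0,np.radians(w)])
print('t',s['clock'],'pos',(s['tcp_pos']*1e3).round(1),'rpy',np.degrees(s['tcp_rot']).round(1),'q',s['joint_pos'].round(2),'f',s['force'].round(1))
print('turn',np.degrees((R.inv()*T).as_rotvec()).round(2),'shift',R.inv().apply(np.array([x,y,z])-s['tcp_pos']*1e3).round(1))
E
python3 to.py 429.5 -178.9 60 -32.3
```

```text
t 0.7667 pos [ 314.8 -372.5  213.7] rpy [-179.9    0.   -32.6] q [-0.99  0.3   1.67  0.    1.17  1.15] f [ 0.8 -1.3 -0.2]
turn [-0.05  0.05 -0.3 ] shift [  -7.5 -224.8  153.9]
```

Emit:
step_arm(
  steps=[0, 0, 0, -1, -35, 20, 60, 0, 0, 0, -2, -72, 48, 60, 0, 0, 0, -4, -108, 76, 60, 0, 0, 0, -5, -144, 103, 60, 0, 0, 0, -6, -180, 130, 60, 0, 0, 0, -7, -212, 145, 60, 0, 0, 0, -7.5, -224.8, 153.9, 60, 0, 0, 0, -7.5, -224.8, 153.9, 60],
)

```text
clock: 1.43
tcp_pos: [0.4279, -0.1777, 0.0576]
tcp_rot: [-3.141, 0.004, -0.561]
force: [-0.8, -0.0, -0.2]
grip_width: 0.0605
finger_force: 0.0
```

```bash
python3 to.py 429.5 -178.9 5 -32.3; python3 - <<'E'
from h import *
p,d=optics.grab_frame("top"); cv2.imwrite("pics/g1.png",cv2.resize(p[170:290,270:390,::-1],(600,600),interpolation=cv2.INTER_CUBIC))
E
```

```text
t 1.4333 pos [ 427.9 -177.7   57.6] rpy [-180.     0.2  -32.2] q [-0.52  0.51  1.9   0.    0.73  1.61] f [-0.8 -0.  -0.2]
turn [-0.01  0.24  0.14] shift [ 2.2  0.2 52.6]
```

View pics/g1.png

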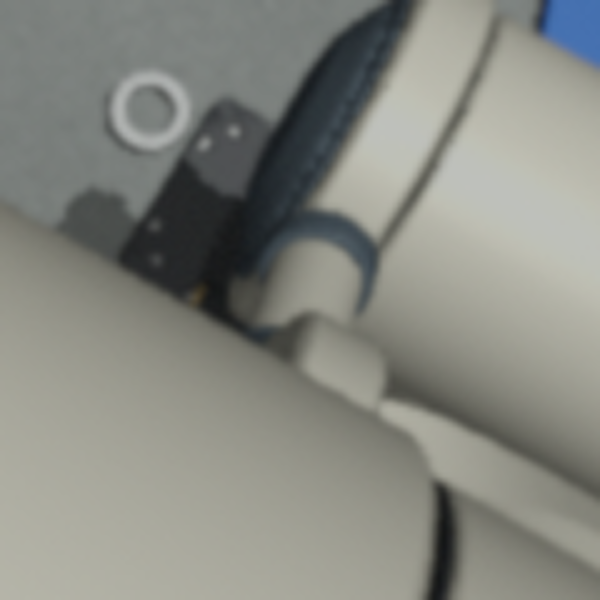

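The arm hides the part from above; the ring is undisturbed. I'll descend in stages.

Emit:
step_arm(
  steps=[0, 0, 0, 0, 0, 5, 60, 0, 0, 0, 0, 0, 15, 60, 0, 0, 0, 0, 0, 25, 60, 0, 0, 0, 0, 0, 33, 60, 0, 0, 0, 0, 0, 37, 60, 0, 0, 0, 0, 0, 40, 60, 0, 0, 0, 0, 0, 40, 60, 0, 0, 0, 0, 0, 40, 60],
)

```text
clock: 2.15
tcp_pos: [0.4279, -0.1817, 0.0202]
tcp_rot: [3.142, -0.0, -0.565]
force: [0.4, 0.4, 0.7]
grip_width: 0.0601
finger_force: 0.0
```

```bash
python3 to.py 429.5 -178.9 5 -32.3
```

```text
t 2.15 pos [ 427.9 -181.7   20.2] rpy [180.   -0.  -32.4] q [-0.53  0.59  1.93 -0.    0.63  1.61] f [0.4 0.4 0.7]
turn [ 0.   -0.01 -0.06] shift [-0.2 -3.2 15.2]
```

Emit:
step_arm(
  steps=[0, 0, 0, 0, -3, 5, 60, 0, 0, 0, 0, -3, 10, 60, 0, 0, 0, 0, -3, 15, 60, 0, 0, 0, 0, -3, 15, 45, 0, 0, 0, 0, -3, 15, 35, 0, 0, 0, 0, -3, 15, 28, 0, 0, 0, 0, -3, 15, 20, 0, 0, 0, 0, -3, 15, 20],
)

```text
clock: 2.82
tcp_pos: [0.4296, -0.179, 0.0052]
tcp_rot: [-3.142, -0.0, -0.564]
force: [0.0, -0.7, 0.0]
grip_width: 0.0296
finger_force: 0.0
```

```bash
python3 to.py 627.4 16.3 90 -12.7
```

```text
t 2.8167 pos [ 429.6 -179.     5.2] rpy [-180.    -0.   -32.3] q [-0.52  0.62  1.93  0.    0.59  1.61] f [ 0.  -0.7  0. ]
turn [  0.    -0.02 -19.64] shift [  62.7 -270.8  -84.8]
```

Emit:
step_arm(
  steps=[0, 0, 0, 0, 0, 0, 20, 0, 0, 0, 0, 0, 0, 20, 0, 0, 0, 0, 0, 0, 20, 0, 0, 0, 0, 0, -5, 20, 0, 0, 0, 0, 0, -20, 20, 0, 0, 0, 0, 0, -45, 20, 0, 0, 0, 0, 0, -70, 20, 0, 0, 0, 0, 0, -80, 20],
)

```text
clock: 3.48
tcp_pos: [0.4301, -0.1793, 0.0877]
tcp_rot: [-3.141, -0.002, -0.564]
force: [1.6, -0.3, -0.8]
grip_width: 0.0258
finger_force: 30.0
```

Emit:
step_arm(
  steps=[0, 0, -1, 4, -19, 0, 20, 0, 0, -4, 12, -54, 0, 20, 0, 0, -7, 21, -92, 0, 20, 0, 0, -9, 30, -130, 0, 20, 0, 0, -12, 39, -170, 0, 20, 0, 0, -15, 48, -208, 0, 20, 0, 0, -18, 57, -244, 0, 20, 0, 0, -19.6, 62.7, -270.8, 0, 20],
)

```text
clock: 4.15
tcp_pos: [0.6292, 0.0188, 0.0854]
tcp_rot: [-3.141, -0.001, -0.218]
force: [-1.3, -1.4, -1.1]
grip_width: 0.0255
finger_force: 30.0
```

Emit:
step_arm(
  steps=[0, 0, 0, 0, 0, 0, 20, 0, 0, 0, 0, 0, 5, 20, 0, 0, 0, 0, 0, 15, 20, 0, 0, 0, 0, 0, 28, 20, 0, 0, 0, 0, 0, 40, 20, 0, 0, 0, 0, 0, 48, 20, 0, 0, 0, 0, 0, 50, 20, 0, 0, 0, 0, 0, 50, 20],
)

```text
clock: 4.82
tcp_pos: [0.6266, 0.0159, 0.0342]
tcp_rot: [3.141, 0.002, -0.223]
force: [0.4, 0.6, -0.2]
grip_width: 0.026
finger_force: 30.0
```

```bash
python3 to.py 627.4 16.3 10 -12.7;python3 - <<'E'
from h import *
p,d=optics.grab_frame("scene"); cv2.imwrite("pics/g2.png",cv2.resize(p[130:310,140:380,::-1],(800,600),interpolation=cv2.INTER_CUBIC))
E
```

```text
t 4.8167 pos [626.6  15.9  34.2] rpy [ 1.80e+02  1.00e-01 -1.28e+01] q [-0.07  0.71  1.51 -0.    0.93  1.72] f [ 0.4  0.6 -0.2]
turn [ 0.01  0.09 -0.08] shift [ 0.8 -0.5 24.2]
```

View pics/g2.png

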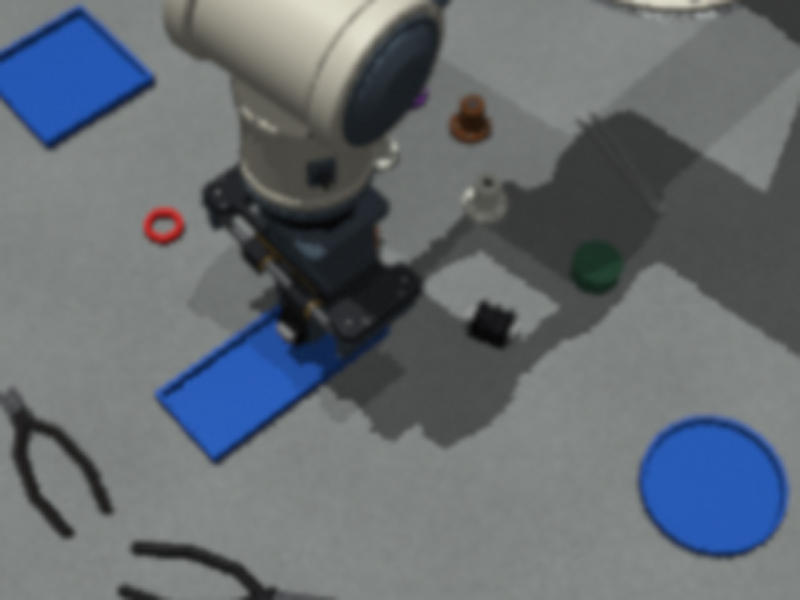

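The gripper is over the near half of the oblong tray (around 300,340), with the part centred. Lowering.

Emit:
step_arm(
  steps=[0, 0, 0, 0, 0, 4, 20, 0, 0, 0, 0, 0, 10, 20, 0, 0, 0, 0, 0, 16, 20, 0, 0, 0, 0, 0, 21, 20, 0, 0, 0, 0, 0, 24, 20, 0, 0, 0, 0, 0, 25, 20, 0, 0, 0, 0, 0, 25, 20, 0, 0, 0, 0, 0, 25, 20],
)

```text
clock: 5.53
tcp_pos: [0.6274, 0.0163, 0.0101]
tcp_rot: [-3.142, -0.0, -0.222]
force: [-0.3, -0.6, -1.2]
grip_width: 0.0257
finger_force: 30.0
```

Emit:
step_arm(
  steps=[0, 0, 0, 0, 0, 0.4, 20, 0, 0, 0, 0, 0, 0.8, 20, 0, 0, 0, 0, 0, 0.8, 20, 0, 0, 0, 0, 0, 0.8, 28, 0, 0, 0, 0, 0, 0.8, 34, 0, 0, 0, 0, 0, 0.8, 34, 0, 0, 0, 0, 0, 0.8, 34, 0, 0, 0, 0, 0, -2, 34],
)

```text
clock: 6.2
tcp_pos: [0.6271, 0.0163, 0.0117]
tcp_rot: [3.141, 0.001, -0.222]
force: [-0.2, 0.1, 0.3]
grip_width: 0.0343
finger_force: 0.0
```

Emit:
step_arm(
  steps=[0, 0, 0, 0, 0, -5, 34, 0, 0, 0, 0, 0, -15, 34, 0, 0, 0, 0, 0, -30, 34, 0, 0, 0, 0, 0, -50, 40, 0, 0, -4, 0, 0, -70, 50, 0, 0, -10, 0, 0, -85, 60, 0, 0, -17, 0, 0, -90, 60, 0, 0, -23.7, 0, 0, -90, 60],
)

```text
clock: 6.87
tcp_pos: [0.6285, 0.0163, 0.1049]
tcp_rot: [3.141, -0.004, 0.197]
force: [0.6, 0.7, 0.0]
grip_width: 0.06
finger_force: 0.0
```

```bash
python3 to.py 533 132.7 100 102
```

```text
t 6.8667 pos [628.5  16.3 104.9] rpy [179.9  -0.2  11.3] q [-0.07  0.61  1.46  0.    1.07  1.3 ] f [0.6 0.7 0. ]
turn [  0.2   -0.12 -90.69] shift [ -70.8 -132.9    4.6]
```

Emit:
step_arm(
  steps=[0, 0, -6, -6, -12, 0, 60, 0, 0, -12, -16, -30, 0, 60, 0, 0, -18, -27, -52, 0, 60, 0, 0, -25, -40, -76, 0, 60, 0, 0, -31, -52, -98, 0, 60, 0, 0, -38, -62, -118, 0, 60, 0, 0, -44, -68, -129, 0, 60, 0, 0, -50, -69.7, -132.7, 0, 60],
)

```text
clock: 7.53
tcp_pos: [0.5322, 0.1349, 0.103]
tcp_rot: [-3.141, -0.0, 1.071]
force: [-0.3, 0.0, 0.0]
grip_width: 0.0598
finger_force: 0.0
```

Emit:
step_arm(
  steps=[0, 0, -6, 0, 0, 5, 60, 0, 0, -12, 0, 0, 15, 60, 0, 0, -18, 0, 0, 30, 60, 0, 0, -25, 0, 0, 45, 60, 0, 0, -31, 0, 0, 55, 60, 0, 0, -37, 0, 0, 60, 60, 0, 0, -41, 0, 0, 60, 60, 0, 0, -41, 0, 0, 60, 60],
)

```text
clock: 8.2
tcp_pos: [0.5338, 0.1334, 0.0425]
tcp_rot: [3.141, -0.0, 1.783]
force: [-0.3, -0.2, 0.5]
grip_width: 0.0601
finger_force: 0.0
```

```bash
python3 to.py 533 132.7 5 102; python3 - <<'E'
from h import *
p,d=optics.grab_frame("scene"); cv2.imwrite("pics/g3.png",cv2.resize(p[150:300,180:380,::-1],(800,600),interpolation=cv2.INTER_CUBIC))
E
```

```text
t 8.2 pos [533.8 133.4  42.5] rpy [180.   -0.  102.2] q [ 0.14  0.62  1.7   0.    0.82 -0.08] f [-0.3 -0.2  0.5]
turn [ 0.01 -0.    0.17] shift [-0.5 -0.9 37.5]
```

View pics/g3.png

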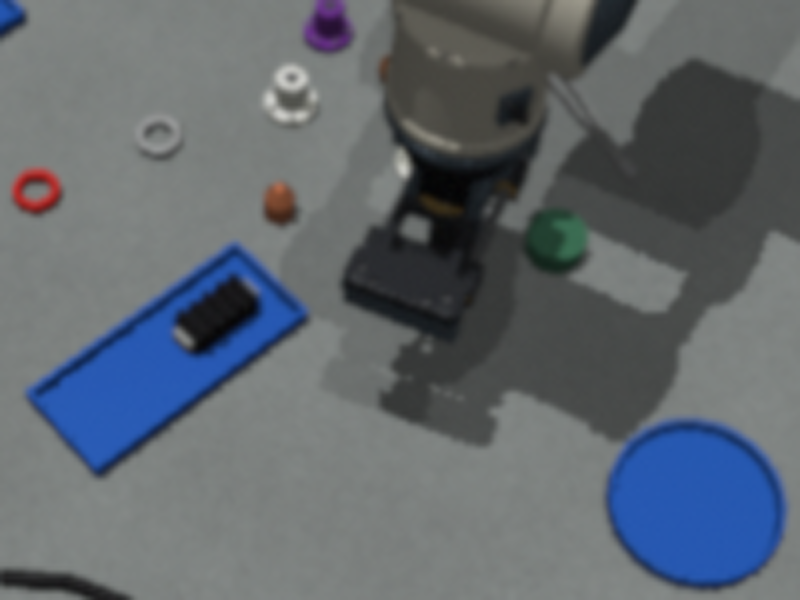

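The long anode lies flat and centred in the oblong tray (218,313). Next is the short anode.

Emit:
step_arm(
  steps=[0, 0, 0, 0, 0, 5, 60, 0, 0, 0, 0, -0.5, 14, 60, 0, 0, 0, 0, -0.5, 24, 60, 0, 0, 0, 0, -0.5, 32, 60, 0, 0, 0, 0, -0.5, 36, 60, 0, 0, 0, 0, -0.5, 37.5, 60, 0, 0, 0, 0, -0.5, 37.5, 50, 0, 0, 0, 0, -0.5, 37.5, 40],
)

```text
clock: 8.92
tcp_pos: [0.5332, 0.1333, 0.0045]
tcp_rot: [-3.141, -0.0, 1.779]
force: [-0.2, -0.8, -0.4]
grip_width: 0.0495
finger_force: 0.0
```

Emit:
step_arm(
  steps=[0, 0, 0, 0, 0, 0, 34, 0, 0, 0, 0, 0, 0, 28, 0, 0, 0, 0, 0, 0, 20, 0, 0, 0, 0, 0, 0, 20, 0, 0, 0, 0, 0, 0, 20, 0, 0, 0, 0, 0, 0, 20, 0, 0, 0, 0, 0, 0, 20, 0, 0, 0, 0, 0, 0, 20],
)

```text
clock: 9.58
tcp_pos: [0.5333, 0.1333, 0.0048]
tcp_rot: [3.141, 0.0, 1.78]
force: [-0.9, 0.3, 6.6]
grip_width: 0.0258
finger_force: 30.0
```

```bash
python3 to.py 712.3 -2.8 85 167.3
```

```text
t 9.5833 pos [533.3 133.3   4.8] rpy [180.   0. 102.] q [ 0.14  0.68  1.72 -0.    0.74 -0.07] f [-0.9  0.3  6.6]
turn [ 1.000e-02  1.000e-02 -6.533e+01] shift [-170.2  147.   -80.2]
```

Emit:
step_arm(
  steps=[0, 0, 0, 0, 0, -3, 20, 0, 0, 0, 0, 0, -10, 20, 0, 0, 0, 0, 0, -22, 20, 0, 0, 0, 0, 0, -38, 20, 0, 0, 0, 0, 0, -54, 20, 0, 0, 0, 0, 0, -68, 20, 0, 0, 0, 0, 0, -77, 20, 0, 0, 0, 0, 0, -80, 20],
)

```text
clock: 10.25
tcp_pos: [0.5338, 0.1334, 0.0862]
tcp_rot: [3.139, 0.0, 1.78]
force: [-0.2, 0.1, -0.6]
grip_width: 0.0256
finger_force: 30.0
```

Emit:
step_arm(
  steps=[0, 0, -4, -8, 7, 0, 20, 0, 0, -9, -22, 19, 0, 20, 0, 0, -15, -42, 36, 0, 20, 0, 0, -21, -66, 57, 0, 20, 0, 0, -28, -91, 79, 0, 20, 0, 0, -34, -116, 100, 0, 20, 0, 0, -41, -138, 119, 0, 20, 0, 0, -47, -156, 135, 0, 20],
)

```text
clock: 10.92
tcp_pos: [0.6988, 0.007, 0.0838]
tcp_rot: [-3.141, -0.0, 2.605]
force: [0.5, 1.5, -1.1]
grip_width: 0.0258
finger_force: 30.0
```

```bash
python3 to.py 712.3 -2.8 35 167.3
```

```text
t 10.9167 pos [698.8   7.   83.8] rpy [-180.    -0.   149.3] q [-0.08  0.72  1.27 -0.    1.14 -1.11] f [ 0.5  1.5 -1.1]
turn [-1.000e-02 -2.000e-02 -1.802e+01] shift [-16.7  -1.5  48.8]
```

Emit:
step_arm(
  steps=[0, 0, -6, -7, -1, 0, 20, 0, 0, -12, -13, -1.7, 5, 20, 0, 0, -16, -17, -2.2, 15, 20, 0, 0, -18.3, -18, -2.3, 28, 20, 0, 0, -18.3, -18, -2.3, 40, 20, 0, 0, -18.3, -18, -2.3, 48, 20, 0, 0, -18.3, -18, -2.3, 50, 20, 0, 0, -18.3, -18, -2.3, 50, 20],
)

```text
clock: 11.58
tcp_pos: [0.7112, -0.0024, 0.0336]
tcp_rot: [-3.141, -0.002, 2.918]
force: [-0.7, -0.0, -0.2]
grip_width: 0.0259
finger_force: 30.0
```

Emit:
step_arm(
  steps=[0, 0, 0, 0, 0, 4, 20, 0, 0, 0, 0, 0, 10, 20, 0, 0, 0, 0, 0, 16, 20, 0, 0, 0, 0, 0, 21, 20, 0, 0, 0, 0, 0, 23, 20, 0, 0, 0, 0, 0, 24, 20, 0, 0, 0, 0, 0, 24, 20, 0, 0, 0, 0, 0, 24, 20],
)

```text
clock: 12.25
tcp_pos: [0.7119, -0.0026, 0.0107]
tcp_rot: [3.142, 0.0, 2.919]
force: [0.6, -0.7, -0.1]
grip_width: 0.0261
finger_force: 30.0
```

```bash
python3 to.py 712.3 -2.8 9 167.3
```

```text
t 12.25 pos [711.9  -2.6  10.7] rpy [180.    0.  167.3] q [-0.09  0.83  1.28  0.    1.03 -1.44] f [ 0.6 -0.7 -0.1]
turn [ 0.    0.01 -0.04] shift [-0.4 -0.1  1.7]
```

Emit:
step_arm(
  steps=[0, 0, 0, 0, 0, 0.6, 20, 0, 0, 0, 0, 0, 1.2, 20, 0, 0, 0, 0, 0, 1.7, 20, 0, 0, 0, 0, 0, 1.7, 28, 0, 0, 0, 0, 0, 1.7, 34, 0, 0, 0, 0, 0, 1.7, 34, 0, 0, 0, 0, 0, 1.7, 34, 0, 0, 0, 0, 0, -1, 34],
)

```text
clock: 12.92
tcp_pos: [0.7115, -0.0026, 0.0112]
tcp_rot: [-3.142, -0.001, 2.919]
force: [-0.5, 0.9, 0.2]
grip_width: 0.0341
finger_force: 0.0
```

Emit:
step_arm(
  steps=[0, 0, 0, 0, 0, -5, 34, 0, 0, 0, 0, 0, -15, 34, 0, 0, 0, 0, 0, -30, 34, 0, 0, 0, 0, 0, -50, 34, 0, 0, 0, 15, 0, -70, 40, 0, 0, 0, 40, 0, -80, 50, 0, 0, 0, 70, 0, -80, 50, 0, 0, 0, 105, 0, -80, 50],
)

```text
clock: 13.58
tcp_pos: [0.6098, 0.0205, 0.0934]
tcp_rot: [3.141, 0.004, 2.919]
force: [-0.5, 0.6, -0.1]
grip_width: 0.0498
finger_force: 0.0
```

```bash
python3 to.py 426.5 56.7 80 167.3
```

```text
t 13.5833 pos [609.8  20.5  93.4] rpy [180.    0.2 167.2] q [-0.06  0.61  1.51 -0.    1.02 -1.41] f [-0.5  0.6 -0.1]
turn [ 0.03  0.21 -0.06] shift [186.9  -5.1  12.7]
```

Emit:
step_arm(
  steps=[0, 0, 0, 35, -1, 1, 50, 0, 0, 0, 72, -2, 3, 50, 0, 0, 0, 108, -3, 5, 50, 0, 0, 0, 142, -4, 8, 50, 0, 0, 0, 168, -4.5, 12, 50, 0, 0, 0, 182, -5, 16, 50, 0, 0, 0, 186.6, -5, 20, 50, 0, 0, 0, 186.6, -5, 20, 50],
)

```text
clock: 14.25
tcp_pos: [0.4259, 0.057, 0.0717]
tcp_rot: [3.142, 0.0, 2.92]
force: [0.5, 0.1, -0.8]
grip_width: 0.0501
finger_force: 0.0
```

```bash
python3 to.py 426.5 56.7 13 167.3;python3 - <<'E'
from h import *
p,d=optics.grab_frame("scene"); cv2.imwrite("pics/g4.png",cv2.resize(p[120:300,160:400,::-1],(800,600),interpolation=cv2.INTER_CUBIC))
E
```

```text
t 14.25 pos [425.9  57.   71.7] rpy [180.    0.  167.3] q [-0.01  0.46  1.97  0.    0.71 -1.36] f [ 0.5  0.1 -0.8]
turn [ 0.    0.   -0.02] shift [-0.7 -0.1 58.7]
```

View pics/g4.png

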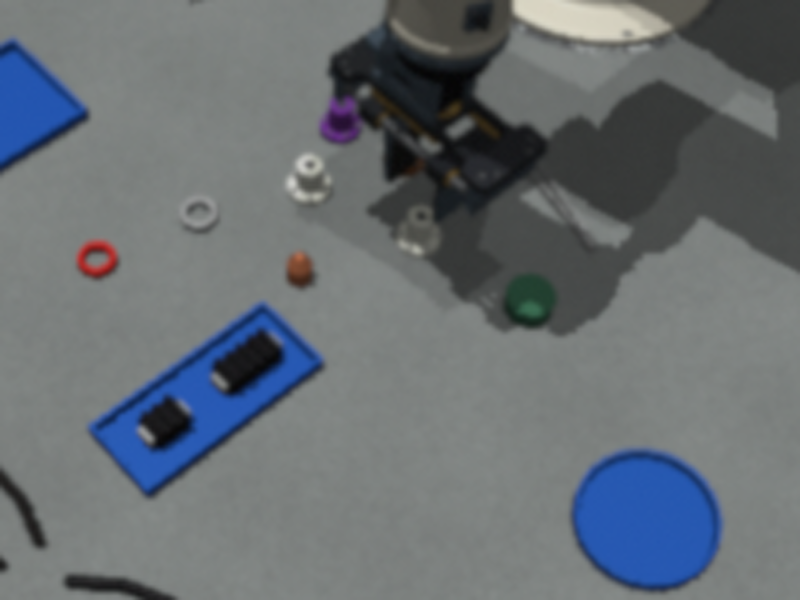

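Both anodes lie flat in the oblong tray (248,360 and 165,420). Descending on base_a, the white part at (420,232).

Emit:
step_arm(
  steps=[0, 0, 0, 0, 0, 8, 50, 0, 0, 0, 0, 0, 20, 50, 0, 0, 0, 0, 0, 34, 50, 0, 0, 0, 0, 0, 46, 50, 0, 0, 0, 0, 0, 54, 50, 0, 0, 0, 0, 0, 58, 50, 0, 0, 0, 0, 0, 58, 50, 0, 0, 0, 0, 0, 58, 40],
)

```text
clock: 14.97
tcp_pos: [0.4266, 0.0567, 0.0135]
tcp_rot: [3.142, -0.0, 2.919]
force: [0.7, -0.7, -0.1]
grip_width: 0.0459
finger_force: 0.0
```

Emit:
step_arm(
  steps=[0, 0, 0, 0, 0, 0, 34, 0, 0, 0, 0, 0, 0, 28, 0, 0, 0, 0, 0, 0, 22, 0, 0, 0, 0, 0, 0, 18, 0, 0, 0, 0, 0, 0, 18, 0, 0, 0, 0, 0, 0, 18, 0, 0, 0, 0, 0, 0, 18, 0, 0, 0, 0, 0, 0, 18],
)

```text
clock: 15.63
tcp_pos: [0.4266, 0.0568, 0.0139]
tcp_rot: [3.141, 0.001, 2.919]
force: [-0.6, 0.2, 7.4]
grip_width: 0.0233
finger_force: 30.0
```

```bash
python3 to.py 513.9 -339.8 80 167.3
```

```text
t 15.6333 pos [426.6  56.8  13.9] rpy [180.    0.  167.3] q [-0.01  0.58  2.02  0.    0.55 -1.36] f [-0.6  0.2  7.4]
turn [ 0.01  0.04 -0.04] shift [-172.7 -367.6  -66.1]
```

Emit:
step_arm(
  steps=[0, 0, 0, 0, 0, -3, 18, 0, 0, 0, 0, 0, -10, 18, 0, 0, 0, 0, 0, -22, 18, 0, 0, 0, 0, 0, -36, 18, 0, 0, 0, 0, 0, -50, 18, 0, 0, 0, 0, 0, -62, 18, 0, 0, 0, 0, 0, -68, 18, 0, 0, 0, 0, 0, -70, 18],
)

```text
clock: 16.3
tcp_pos: [0.4267, 0.0568, 0.0847]
tcp_rot: [3.141, 0.002, 2.919]
force: [-0.5, 0.6, 0.1]
grip_width: 0.0231
finger_force: 30.0
```

Emit:
step_arm(
  steps=[0, 0, 0, -6, -14, 0, 18, 0, 0, 0, -18, -38, 0, 18, 0, 0, 0, -32, -68, 0, 18, 0, 0, 0, -46, -98, 0, 18, 0, 0, 0, -60, -128, 0, 18, 0, 0, 0, -74, -158, 0, 18, 0, 0, 0, -88, -188, 0, 18, 0, 0, 0, -102, -217, 0, 18],
)

```text
clock: 16.97
tcp_pos: [0.4776, -0.179, 0.083]
tcp_rot: [3.141, -0.001, 2.919]
force: [0.1, 0.5, -0.4]
grip_width: 0.0232
finger_force: 30.0
```

Emit:
step_arm(
  steps=[0, 0, 0, -14, -30, 0, 18, 0, 0, 0, -28, -60, 0, 18, 0, 0, 0, -41, -88, 0, 18, 0, 0, 0, -53, -113, 0, 18, 0, 0, 0, -62, -133, 0, 18, 0, 0, 0, -68, -146, 0, 18, 0, 0, 0, -70.5, -150.5, 0, 18, 0, 0, 0, -70.5, -150.5, 0, 18],
)

```text
clock: 17.63
tcp_pos: [0.5134, -0.3403, 0.0829]
tcp_rot: [3.141, -0.0, 2.918]
force: [0.7, 0.1, -1.3]
grip_width: 0.0235
finger_force: 30.0
```

```bash
python3 to.py 513.9 -339.8 40 167.3
```

```text
t 17.6333 pos [ 513.4 -340.3   82.9] rpy [180.   -0.  167.2] q [-0.68  0.63  1.5   0.    1.01 -2.03] f [ 0.7  0.1 -1.3]
turn [ 0.01 -0.03 -0.1 ] shift [-0.4  0.6 42.9]
```

Emit:
step_arm(
  steps=[0, 0, 0, 0, 0, 8, 18, 0, 0, 0, 0, 0, 20, 18, 0, 0, 0, 0, 0, 36, 18, 0, 0, 0, 0, 0, 50, 18, 0, 0, 0, 0, 0, 58, 18, 0, 0, 0, 0, 0, 62, 18, 0, 0, 0, 0, 0, 64, 18, 0, 0, 0, 0, 0, 64, 18],
)

```text
clock: 18.3
tcp_pos: [0.5135, -0.3393, 0.0193]
tcp_rot: [3.141, -0.0, 2.92]
force: [-1.0, -0.7, 0.2]
grip_width: 0.0233
finger_force: 30.0
```

Emit:
step_arm(
  steps=[0, 0, 0, 0, 0, 0.5, 18, 0, 0, 0, 0, 0, 1, 18, 0, 0, 0, 0, 0, 1.6, 18, 0, 0, 0, 0, 0, 1.6, 18, 0, 0, 0, 0, 0, 1.6, 24, 0, 0, 0, 0, 0, 1.6, 32, 0, 0, 0, 0, 0, 1.6, 38, 0, 0, 0, 0, 0, 1.6, 38],
)

```text
clock: 18.97
tcp_pos: [0.5135, -0.3397, 0.018]
tcp_rot: [-3.142, 0.0, 2.919]
force: [0.4, 0.6, 0.1]
grip_width: 0.0374
finger_force: 0.0
```

Emit:
step_arm(
  steps=[0, 0, 0, 0, 0, -5, 44, 0, 0, 0, 0, 0, -15, 50, 0, 0, 0, 0, 0, -30, 50, 0, 0, 0, 0, 0, -48, 50, 0, 0, 0, 7, 13, -60, 50, 0, 0, 0, 20, 38, -65, 50, 0, 0, 0, 36, 69, -65, 50, 0, 0, 0, 53, 102, -65, 50],
)

```text
clock: 19.63
tcp_pos: [0.4844, -0.2283, 0.0843]
tcp_rot: [-3.141, 0.002, 2.918]
force: [0.5, 0.4, -0.6]
grip_width: 0.0503
finger_force: 0.0
```

```bash
python3 to.py 438.4 -55.5 75 167.3
```

```text
t 19.6333 pos [ 484.4 -228.3   84.3] rpy [-1.800e+02  1.000e-01  1.672e+02] q [-0.55  0.54  1.71 -0.    0.89 -1.9 ] f [ 0.5  0.4 -0.6]
turn [-0.05  0.13 -0.1 ] shift [ 83.2 158.3   9. ]
```

Emit:
step_arm(
  steps=[0, 0, 0, 17, 33, 0, 50, 0, 0, 0, 34, 65, 0, 50, 0, 0, 0, 50, 95, 0, 50, 0, 0, 0, 64, 121, 2, 50, 0, 0, 0, 75, 142, 4, 50, 0, 0, 0, 81, 154, 7, 50, 0, 0, 0, 83.2, 158.4, 9, 50, 0, 0, 0, 83.2, 158.4, 9, 50],
)

```text
clock: 20.3
tcp_pos: [0.438, -0.055, 0.0743]
tcp_rot: [3.142, 0.0, 2.921]
force: [0.1, 0.5, 0.3]
grip_width: 0.0499
finger_force: 0.0
```

```bash
python3 to.py 438.4 -55.5 13 167.3;python3 - <<'E'
from h import *
p,d=optics.grab_frame("scene"); cv2.imwrite("pics/g5.png",cv2.resize(p[110:260,120:320,::-1],(800,600),interpolation=cv2.INTER_CUBIC))
E
```

```text
t 20.3 pos [438.  -55.   74.3] rpy [180.    0.  167.3] q [-0.26  0.46  1.94  0.    0.74 -1.61] f [0.1 0.5 0.3]
turn [0.   0.01 0.05] shift [-0.5 -0.4 61.3]
```

View pics/g5.png

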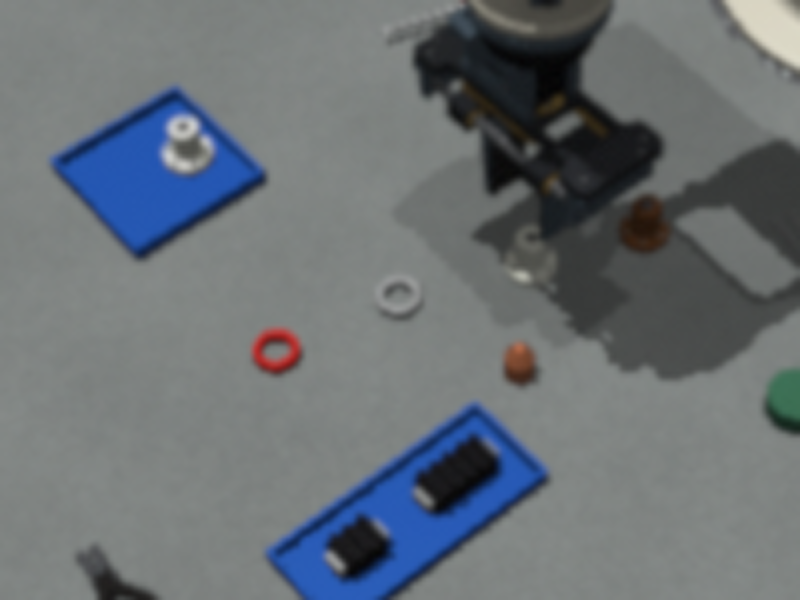

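Base_a stands upright in the square tray (187,147). Next is base_b at (530,255).

Emit:
step_arm(
  steps=[0, 0, 0, 0, 0, 8, 50, 0, 0, 0, 0, 0, 20, 50, 0, 0, 0, 0, 0, 35, 50, 0, 0, 0, 0, 0, 48, 50, 0, 0, 0, 0, 0, 56, 50, 0, 0, 0, 0, 0, 60.5, 50, 0, 0, 0, 0, 0, 60.5, 50, 0, 0, 0, 0, 0, 60.5, 40],
)

```text
clock: 21.02
tcp_pos: [0.4382, -0.056, 0.0135]
tcp_rot: [3.142, -0.0, 2.919]
force: [-0.3, -0.3, -0.8]
grip_width: 0.0458
finger_force: 0.0
```

Emit:
step_arm(
  steps=[0, 0, 0, 0, 0, 0, 34, 0, 0, 0, 0, 0, 0, 28, 0, 0, 0, 0, 0, 0, 22, 0, 0, 0, 0, 0, 0, 18, 0, 0, 0, 0, 0, 0, 18, 0, 0, 0, 0, 0, 0, 18, 0, 0, 0, 0, 0, 0, 18, 0, 0, 0, 0, 0, 0, 18],
)

```text
clock: 21.68
tcp_pos: [0.4384, -0.0557, 0.0138]
tcp_rot: [-3.142, 0.001, 2.919]
force: [-0.0, -1.1, 7.7]
grip_width: 0.0233
finger_force: 30.0
```

Emit:
step_arm(
  steps=[0, 0, 0, 0, 0, -3, 18, 0, 0, 0, 0, 0, -10, 18, 0, 0, 0, 0, 0, -22, 18, 0, 0, 0, 0, 0, -36, 18, 0, 0, 0, 0, 0, -50, 18, 0, 0, 0, 0, 0, -62, 18, 0, 0, 0, 0, 0, -68, 18, 0, 0, 0, 0, 0, -70, 18],
)

```text
clock: 22.35
tcp_pos: [0.4385, -0.0558, 0.0846]
tcp_rot: [-3.142, 0.002, 2.919]
force: [-0.2, 0.2, -1.1]
grip_width: 0.0232
finger_force: 30.0
```

```bash
python3 to.py 568.5 -352.2 83 167.3
```

```text
t 22.35 pos [438.5 -55.8  84.6] rpy [-1.800e+02  1.000e-01  1.673e+02] q [-0.26  0.44  1.93  0.    0.76 -1.61] f [-0.2  0.2 -1.1]
turn [-0.    0.11 -0.03] shift [-192.1 -260.5    2. ]
```

Emit:
step_arm(
  steps=[0, 0, 0, -8, -11, 0, 18, 0, 0, 0, -23, -31, 0, 18, 0, 0, 0, -42, -57, 0, 18, 0, 0, 0, -61, -83, 0, 18, 0, 0, 0, -80, -109, 0, 18, 0, 0, 0, -99, -135, 0, 18, 0, 0, 0, -118, -160, 0, 18, 0, 0, 0, -137, -186, 0, 18],
)

```text
clock: 23.02
tcp_pos: [0.5307, -0.2695, 0.0825]
tcp_rot: [3.141, -0.001, 2.919]
force: [-0.2, 0.8, -1.1]
grip_width: 0.0231
finger_force: 30.0
```

Emit:
step_arm(
  steps=[0, 0, 0, -18, -24, 0, 18, 0, 0, 0, -34, -46, 0, 18, 0, 0, 0, -46, -63, 0, 18, 0, 0, 0, -53, -72, 0, 18, 0, 0, 0, -55.1, -74.5, 4, 18, 0, 0, 0, -55.1, -74.5, 12, 18, 0, 0, 0, -55.1, -74.5, 22, 18, 0, 0, 0, -55.1, -74.5, 30, 18],
)

```text
clock: 23.68
tcp_pos: [0.567, -0.3509, 0.0516]
tcp_rot: [3.141, -0.002, 2.92]
force: [-0.4, -1.0, -0.4]
grip_width: 0.0232
finger_force: 30.0
```

Emit:
step_arm(
  steps=[0, 0, 0, 0, 0, 8, 18, 0, 0, 0, 0, 0, 16, 18, 0, 0, 0, 0, 0, 23, 18, 0, 0, 0, 0, 0, 29, 18, 0, 0, 0, 0, 0, 33, 18, 0, 0, 0, 0, 0, 34, 18, 0, 0, 0, 0, 0, 34, 18, 0, 0, 0, 0, 0, 34, 18],
)

```text
clock: 24.35
tcp_pos: [0.5682, -0.3523, 0.0197]
tcp_rot: [-3.141, 0.0, 2.919]
force: [-0.5, 0.0, -0.3]
grip_width: 0.0231
finger_force: 30.0
```

```bash
python3 to.py 568.5 -352.2 17.7 167.3
```

```text
t 24.35 pos [ 568.2 -352.3   19.7] rpy [-180.     0.   167.3] q [-0.64  0.77  1.4   0.    0.97 -1.99] f [-0.5  0.  -0.3]
turn [-0.01  0.03 -0.04] shift [-0.3  0.1  2. ]
```

Emit:
step_arm(
  steps=[0, 0, 0, 0, 0, 0.7, 18, 0, 0, 0, 0, 0, 1.4, 18, 0, 0, 0, 0, 0, 2, 18, 0, 0, 0, 0, 0, 2, 18, 0, 0, 0, 0, 0, 2, 24, 0, 0, 0, 0, 0, 2, 32, 0, 0, 0, 0, 0, 2, 38, 0, 0, 0, 0, 0, 2, 38],
)

```text
clock: 25.02
tcp_pos: [0.568, -0.3521, 0.0174]
tcp_rot: [3.142, 0.0, 2.919]
force: [-0.0, 0.7, -0.4]
grip_width: 0.0375
finger_force: 0.0
```

Emit:
step_arm(
  steps=[0, 0, 0, 0, 0, -5, 44, 0, 0, 0, 0, 0, -15, 50, 0, 0, 0, 0, 0, -30, 60, 0, 0, 0, 0, 0, -48, 60, 0, 0, 0, 4, 9, -60, 60, 0, 0, 0, 13, 30, -65, 60, 0, 0, 0, 26, 60, -65, 60, 0, 0, 0, 40, 92, -65, 60],
)

```text
clock: 25.68
tcp_pos: [0.5492, -0.2528, 0.0836]
tcp_rot: [-3.141, 0.002, 2.918]
force: [1.0, 0.2, -0.1]
grip_width: 0.0602
finger_force: 0.0
```

Emit:
step_arm(
  steps=[0, 0, 0, 14, 32, 0, 60, 0, 0, 0, 28, 64, 0, 60, 0, 0, 0, 40, 93, 0, 60, 0, 0, 0, 49, 114, 5, 60, 0, 0, 0, 54, 125, 15, 60, 0, 0, 0, 55.3, 128.6, 27, 60, 0, 0, 0, 55.3, 128.6, 37, 60, 0, 0, 0, 55.3, 128.6, 40, 60],
)

```text
clock: 26.35
tcp_pos: [0.5231, -0.1154, 0.0417]
tcp_rot: [3.141, -0.001, 2.92]
force: [-0.8, 0.1, -1.0]
grip_width: 0.0599
finger_force: 0.0
```

```bash
python3 to.py 524 -116 2 167.3;python3 - <<'E'
from h import *
p,d=optics.grab_frame("scene"); cv2.imwrite("pics/g6.png",cv2.resize(p[110:260,120:320,::-1],(800,600),interpolation=cv2.INTER_CUBIC))
E
```

```text
t 26.35 pos [ 523.1 -115.4   41.7] rpy [ 1.800e+02 -1.000e-01  1.673e+02] q [-0.33  0.61  1.74 -0.    0.8  -1.68] f [-0.8  0.1 -1. ]
turn [ 0.01 -0.06  0.  ] shift [-1.  -0.4 39.7]
```

View pics/g6.png

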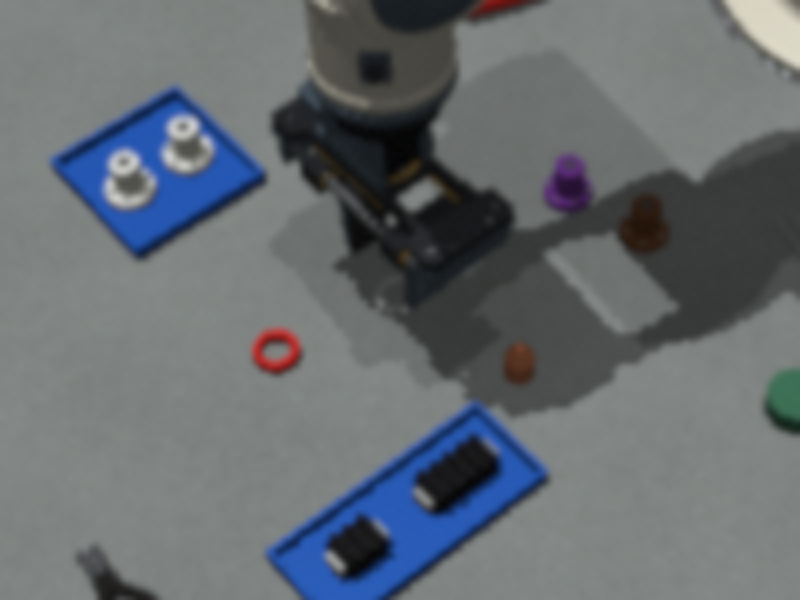

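Both bases stand upright in the square tray (130,180 and 187,147). Going down for the ring.

Emit:
step_arm(
  steps=[0, 0, 0, 0, 0, 6, 60, 0, 0, 0, 0, 0, 15, 60, 0, 0, 0, 0, 0, 25, 60, 0, 0, 0, 0, 0, 33, 60, 0, 0, 0, 0, 0, 37, 60, 0, 0, 0, 0, 0, 38.5, 60, 0, 0, 0, 0, 0, 39, 60, 0, 0, 0, 0, 0, 39, 52],
)

```text
clock: 27.07
tcp_pos: [0.5237, -0.1159, 0.0034]
tcp_rot: [3.142, -0.0, 2.919]
force: [-0.2, 0.3, 0.3]
grip_width: 0.0561
finger_force: 0.0
```

Emit:
step_arm(
  steps=[0, 0, 0, 0, 0, 0, 46, 0, 0, 0, 0, 0, 0, 41, 0, 0, 0, 0, 0, 0, 37, 0, 0, 0, 0, 0, 0, 30, 0, 0, 0, 0, 0, 0, 30, 0, 0, 0, 0, 0, 0, 30, 0, 0, 0, 0, 0, 0, 30, 0, 0, 0, 0, 0, 0, 30],
)

```text
clock: 27.73
tcp_pos: [0.5238, -0.116, 0.0036]
tcp_rot: [-3.142, 0.0, 2.919]
force: [-0.2, 0.8, 5.6]
grip_width: 0.0344
finger_force: 30.0
```

Emit:
step_arm(
  steps=[0, 0, 0, 0, 0, -3, 30, 0, 0, 0, 0, 0, -10, 30, 0, 0, 0, 0, 0, -22, 30, 0, 0, 0, 0, 0, -36, 30, 0, 0, 0, 0, 0, -50, 30, 0, 0, 0, 0, 0, -62, 30, 0, 0, 0, 0, 0, -68, 30, 0, 0, 0, 0, 0, -70, 30],
)

```text
clock: 28.4
tcp_pos: [0.5242, -0.1161, 0.0746]
tcp_rot: [-3.141, 0.002, 2.919]
force: [0.7, 0.9, -0.2]
grip_width: 0.0343
finger_force: 30.0
```

```bash
python3 to.py 551.5 356 73 167.3
```

```text
t 28.4 pos [ 524.2 -116.1   74.6] rpy [-1.800e+02  1.000e-01  1.673e+02] q [-0.33  0.55  1.71  0.    0.87 -1.68] f [ 0.7  0.9 -0.2]
turn [-0.01  0.1  -0.04] shift [ 77.4 466.5   1.4]
```

Emit:
step_arm(
  steps=[0, 0, 0, 3, 16, 0, 30, 0, 0, 0, 8, 46, 0, 30, 0, 0, 0, 14, 82, 0, 30, 0, 0, 0, 20, 118, 0, 30, 0, 0, 0, 26, 154, 0, 30, 0, 0, 0, 32, 190, 0, 30, 0, 0, 0, 38, 226, 0, 30, 0, 0, 0, 44, 262, 0, 30],
)

```text
clock: 29.07
tcp_pos: [0.5379, 0.1511, 0.0729]
tcp_rot: [-3.141, -0.001, 2.919]
force: [0.6, -1.1, -1.2]
grip_width: 0.0345
finger_force: 30.0
```

Emit:
step_arm(
  steps=[0, 0, 0, 6, 36, 0, 30, 0, 0, 0, 12, 72, 0, 30, 0, 0, 0, 18, 108, 0, 30, 0, 0, 0, 24, 142, 0, 30, 0, 0, 0, 29, 172, 0, 30, 0, 0, 0, 32, 193, 0, 30, 0, 0, 0, 33.2, 203, 0, 30, 0, 0, 0, 33.2, 204.5, 0, 30],
)

```text
clock: 29.73
tcp_pos: [0.5509, 0.3577, 0.0728]
tcp_rot: [-3.142, -0.0, 2.921]
force: [-0.8, -0.3, -1.5]
grip_width: 0.0344
finger_force: 30.0
```

Emit:
step_arm(
  steps=[0, 0, 0, 0, 0, 6, 30, 0, 0, 0, 0, 0, 18, 30, 0, 0, 0, 0, 0, 32, 30, 0, 0, 0, 0, 0, 46, 30, 0, 0, 0, 0, 0, 56, 30, 0, 0, 0, 0, 0, 62, 30, 0, 0, 0, 0, 0, 64, 30, 0, 0, 0, 0, 0, 64, 30],
)

```text
clock: 30.4
tcp_pos: [0.5511, 0.3556, 0.0089]
tcp_rot: [-3.141, -0.001, 2.919]
force: [-0.4, -0.1, 0.0]
grip_width: 0.0347
finger_force: 30.0
```

```bash
python3 to.py 551.5 356 7.6 167.3
```

```text
t 30.4 pos [551.1 355.6   8.9] rpy [-180.    -0.   167.2] q [ 0.48  0.77  1.44 -0.    0.93 -0.87] f [-0.4 -0.1  0. ]
turn [-0.03 -0.04 -0.07] shift [-0.3  0.5  1.3]
```

Emit:
step_arm(
  steps=[0, 0, 0, 0, 0, 0.5, 30, 0, 0, 0, 0, 0, 1, 30, 0, 0, 0, 0, 0, 1.4, 30, 0, 0, 0, 0, 0, 1.4, 30, 0, 0, 0, 0, 0, 1.4, 38, 0, 0, 0, 0, 0, 1.4, 46, 0, 0, 0, 0, 0, 1.4, 50, 0, 0, 0, 0, 0, 1.4, 50],
)

```text
clock: 31.07
tcp_pos: [0.5512, 0.3561, 0.0081]
tcp_rot: [3.142, 0.0, 2.919]
force: [0.2, -0.0, -0.4]
grip_width: 0.0501
finger_force: 0.0
```

Emit:
step_arm(
  steps=[0, 0, 0, 0, 0, -5, 50, 0, 0, 0, 0, 0, -15, 50, 0, 0, 0, 0, 0, -35, 50, 0, 0, 0, 0, 0, -65, 50, 0, 0, 0, 0, 0, -95, 50, 0, 0, 0, 10, 0, -125, 50, 0, 0, 0, 30, 0, -150, 50, 0, 0, 0, 60, 0, -170, 50],
)

```text
clock: 31.73
tcp_pos: [0.4942, 0.3694, 0.1812]
tcp_rot: [3.139, 0.003, 2.918]
force: [-0.8, 1.9, 0.1]
grip_width: 0.0501
finger_force: 0.0
```

Emit:
step_arm(
  steps=[0, 0, 0, 25, 0, 0, 50, 0, 0, 0, 50, 0, 0, 50, 0, 0, 0, 75, 0, 0, 50, 0, 0, 0, 95, 0, 0, 50, 0, 0, 0, 100, 0, 0, 50, 0, 0, 0, 100, 0, 0, 50, 0, 0, 0, 100, 0, 0, 50, 0, 0, 0, 100, 0, 0, 50],
)

```text
clock: 32.4
tcp_pos: [0.3963, 0.3914, 0.1784]
tcp_rot: [3.141, 0.001, 2.919]
force: [1.0, 0.3, 0.5]
grip_width: 0.0497
finger_force: 0.0
```

```bash
python3 - <<'E'
from h import *
for n,b in(("scene",(110,310,120,387)),("top",(60,264,40,456))):
    p,d=optics.grab_frame(n); q=p[b[0]:b[1],b[2]:b[3],::-1]; f=min(800/q.shape[1],600/q.shape[0]); cv2.imwrite(f"pics/end_{n}.png",cv2.resize(q,None,fx=f,fy=f,interpolation=cv2.INTER_CUBIC))
    C=cloud(n,d)
    for k,X in dict(long=(627,16),short=(712,-3),ba=(514,-340),bb=(568.5,-352),ring=(551,356),tip=(524,-4.5),tin=(430,174)).items():
        m=(np.hypot(C[...,0]-X[0]/1e3,C[...,1]-X[1]/1e3)<.04)&(C[...,2]>(.02 if k in('long','short','ba','bb') else .012 if k=='ring' else .006))&(C[...,2]<.06)
        P=C[m]*1e3
        if k=='ring': P=P[np.hypot(P[:,0]-X[0],P[:,1]-X[1])<30]
        print(n,k,P.mean(0).round(1) if len(P) else None,'ztop',np.percentile(P[:,2],90).round(1) if len(P) else '')
E
```

```text
scene long [628.7  18.8  27.4] ztop 31.8
scene short [714.9  -0.8  27.1] ztop 31.2
scene ba [ 518.1 -335.8   34.7] ztop 42.0
scene bb [ 570.5 -347.    34.6] ztop 40.4
scene ring [553.  356.5  14.4] ztop 16.4
scene tip [ 5.281e+02 -2.000e-01  2.210e+01] ztop 33.4
scene tin [434.2 176.6  20.8] ztop 24.9
top long [624.4  14.3  27.2] ztop 31.2
top short [709.5  -4.7  27.1] ztop 31.1
top ba [ 512.  -339.3   37.9] ztop 42.9
top bb [ 565.9 -351.7   37.5] ztop 42.9
top ring [549.3 353.8  13.8] ztop 16.0
top tip [520.4  -7.2  25.6] ztop 33.2
top tin [429.2 171.3  21.5] ztop 24.5
```

View pics/end_scene.png

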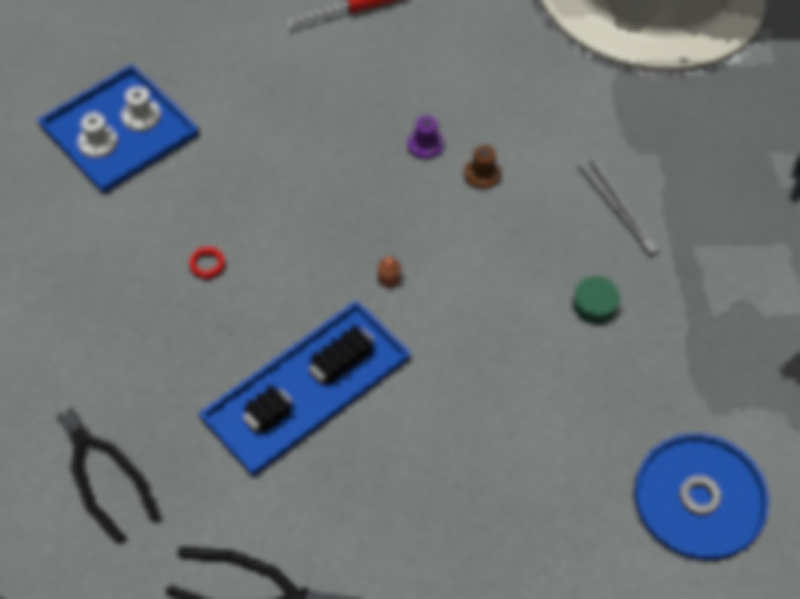

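View pics/end_top.png

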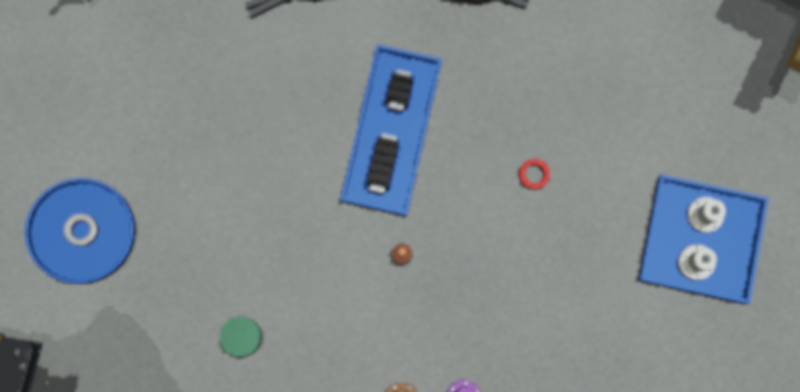

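Everything is in place in both views: anodes in the oblong tray (scene 342,355 and 268,410), bases in the square tray (97,133 and 141,107), ring in the dish (700,495). The copper tip (389,271) and the tin (597,299) have not moved. Heights match parts lying flat on the tray floors.

```bash
python3 -c "
from cell import bot
print(bot.finish_job())"
```

```text
the job is handed in; nothing more can be done
None
```

I handed the job in after about 32 s on the robot's clock: both anodes, both white bases and the steel ring are flat in their trays, and the copper tip and green tin have not moved (checked in both camera views).

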